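# Box up mooncakes and close the gift box on the pedal press

## Task

Pack every mooncake from the baking pan into the box tray on the press, one to a pocket and pattern side up, then put the red lid on the tray, rim down and fully on. Swing the press head over the box to its stop and push the pedal all the way down to its stop so that the pad presses on the lid, hold it down for two seconds, then let the pedal up and swing the press head back out to its stop at the side. Leave the other things on the bench where they are.

Things in the scene. Friction and masses are not known exactly. Their poses are not given: they have to be found in the camera images.
- cake0: firm baked mooncake, golden scalloped disc 56 mm in diameter, 34 mm high, 100 g, with a brown flower pattern on its top face; origin at the centre of its underside, z up out of the patterned face. Some of cake0 to cake3 may be absent (None). They start pattern up on the baking pan (260 x 250 mm, floor 5 mm above the table, rim 16 mm high)
- cake1: firm baked mooncake, golden scalloped disc 56 mm in diameter, 34 mm high, 100 g, with a brown flower pattern on its top face; origin at the centre of its underside, z up out of the patterned face. Some of cake0 to cake3 may be absent (None). They start pattern up on the baking pan (260 x 250 mm, floor 5 mm above the table, rim 16 mm high)
- cake2: firm baked mooncake, golden scalloped disc 56 mm in diameter, 34 mm high, 100 g, with a brown flower pattern on its top face; origin at the centre of its underside, z up out of the patterned face. Some of cake0 to cake3 may be absent (None). They start pattern up on the baking pan (260 x 250 mm, floor 5 mm above the table, rim 16 mm high)
- cake3: firm baked mooncake, golden scalloped disc 56 mm in diameter, 34 mm high, 100 g, with a brown flower pattern on its top face; origin at the centre of its underside, z up out of the patterned face. Some of cake0 to cake3 may be absent (None). They start pattern up on the baking pan (260 x 250 mm, floor 5 mm above the table, rim 16 mm high)
- pocket0 (a point): centre of the floor of one of the four pockets of the red box tray fixed on the press bed (floor 15 mm above the table). Pockets are 62 mm square, 11 mm deep, centres 84 mm apart, with sides along the point's x and y; the ribs between them are 22 mm wide. z is up. Any cake may go in any pocket, one each
- pocket1 (a point): centre of the floor of one of the four pockets of the red box tray fixed on the press bed (floor 15 mm above the table). Pockets are 62 mm square, 11 mm deep, centres 84 mm apart, with sides along the point's x and y; the ribs between them are 22 mm wide. z is up. Any cake may go in any pocket, one each
- pocket2 (a point): centre of the floor of one of the four pockets of the red box tray fixed on the press bed (floor 15 mm above the table). Pockets are 62 mm square, 11 mm deep, centres 84 mm apart, with sides along the point's x and y; the ribs between them are 22 mm wide. z is up. Any cake may go in any pocket, one each
- pocket3 (a point): centre of the floor of one of the four pockets of the red box tray fixed on the press bed (floor 15 mm above the table). Pockets are 62 mm square, 11 mm deep, centres 84 mm apart, with sides along the point's x and y; the ribs between them are 22 mm wide. z is up. Any cake may go in any pocket, one each
- lid_seat (a point): centre of the box tray on the top face of the press bed (12 mm above the table), where the lid's origin lies when it is fully on; its x and y run along the tray's sides, z up. The tray is 174 mm square and stands 14 mm above the bed; the bed is 210 mm square
- lid: deep red square lid, 188 mm outside, 182 inside, 48 high, open below, 250 g, starts rim-down on the table; origin at the centre of its rim plane (underside), z up. On top in the middle a brass grip bar 80 mm long along the lid's y, 16 thick along x, 25 high (48 to 73 mm above the origin). Fits over the tray with 4 mm play a side, in any of its four square positions, rim on the bed
- press_arm (a joint): angle (rad) of the blue swing arm of the press about its upright column, stiff, stays where it is left: 0 = its stop with the head straight over the middle of the box, 1.57 = its stop at the side (swung clear, to the robot's right); grows as the arm turns counter-clockwise seen from above. It starts somewhere in between
- swing_knob (a point): middle of the grip of the upright black knob on the end of the swing arm: cylinder 28 mm in diameter, reaching 24 mm above this point (which is 222 mm above the table) and 36 mm below it; 170 mm from the arm's axis, directly above the press head. The point turns with the arm
- swing_pivot (a point): on the axis of the swing arm's column, at the knob's height; the column stands 170 mm from the middle of the box on the side away from the robot. Arm hub top at 192 mm above the table
- press_pad: the black rubber-faced round pad under the press head, 72 mm in diameter; its face is 105 mm above the table, 20 mm above the lid's grip bar when the lid is on; arm, knob and pad together come down 24 mm as the pedal goes to its stop, and the pad then bears on the grip bar. The body's origin lies on the arm's axis at table level
- pedal (a joint): angle (rad) of the spring pedal: 0 = up (sprung), 0.35 = down on its stop; needs about 15 N on its tread near the free end. It springs back up when let go
- pedal_pad (a point): point on top of the pedal's black ribbed tread where to press, on its middle line, 88 mm from the hinge and 27 mm from the free end; moves with the pedal: 62 mm above the table when up, 33 mm when down. When up, its x axis points level from the free end to the hinge, y along the hinge. The pedal is a yellow plate 120 x 80 mm on a dark base 135 x 100 mm
- bowl: steel bowl, 130 mm across, 55 mm high; a bystander, not part of the job
- brush: pastry brush lying down, 200 mm long; a bystander, not part of the job
- jar: amber glass jar, 60 mm diameter, 100 mm high; a bystander, not part of the job
- mould: wooden mooncake mould, a paddle about 220 mm long and 32 mm high; a bystander, not part of the job
- timer: white round kitchen timer, 64 mm diameter, 35 mm high; a bystander, not part of the job
- cup: blue plastic cup, 70 mm across, 70 mm high; a bystander, not part of the job
There are look-alikes about, which are no part of the job. What is shaped like the cake0 but blue, purple or turquoise is not meant.

How it is judged:
On the way, in this order (a step that is already met when the one before it is completed fails the run):
1. every mooncake lies flat in a pocket of its own, pattern up (angle between each of cake0, cake1, cake2, cake3's own z axis and vertical below 0.15 rad and ((horizontal distance between cake0 and pocket0 below 0.008 m and z of cake0 in the frame of pocket0 below 0.005 m) or (horizontal distance between cake0 and pocket1 below 0.008 m and z of cake0 in the frame of pocket1 below 0.005 m) or (horizontal distance between cake0 and pocket2 below 0.008 m and z of cake0 in the frame of pocket2 below 0.005 m) or (horizontal distance between cake0 and pocket3 below 0.008 m and z of cake0 in the frame of pocket3 below 0.005 m)) and ((horizontal distance between cake1 and pocket0 below 0.008 m and z of cake1 in the frame of pocket0 below 0.005 m) or (horizontal distance between cake1 and pocket1 below 0.008 m and z of cake1 in the frame of pocket1 below 0.005 m) or (horizontal distance between cake1 and pocket2 below 0.008 m and z of cake1 in the frame of pocket2 below 0.005 m) or (horizontal distance between cake1 and pocket3 below 0.008 m and z of cake1 in the frame of pocket3 below 0.005 m)) and ((horizontal distance between cake2 and pocket0 below 0.008 m and z of cake2 in the frame of pocket0 below 0.005 m) or (horizontal distance between cake2 and pocket1 below 0.008 m and z of cake2 in the frame of pocket1 below 0.005 m) or (horizontal distance between cake2 and pocket2 below 0.008 m and z of cake2 in the frame of pocket2 below 0.005 m) or (horizontal distance between cake2 and pocket3 below 0.008 m and z of cake2 in the frame of pocket3 below 0.005 m)) and ((horizontal distance between cake3 and pocket0 below 0.008 m and z of cake3 in the frame of pocket0 below 0.005 m) or (horizontal distance between cake3 and pocket1 below 0.008 m and z of cake3 in the frame of pocket1 below 0.005 m) or (horizontal distance between cake3 and pocket2 below 0.008 m and z of cake3 in the frame of pocket2 below 0.005 m) or (horizontal distance between cake3 and pocket3 below 0.008 m and z of cake3 in the frame of pocket3 below 0.005 m))), for 0.2 s.
2. the lid is fully on the tray, rim down (horizontal distance between lid and lid_seat below 0.007 m and z of lid in the frame of lid_seat below 0.005 m and angle between lid's own z axis and vertical below 0.05 rad), for 0.2 s.
3. with the head over the box and the lid on, the pedal is down on its stop and the pad presses on the lid (all of step 2 and value of joint press_arm below 0.1 rad and value of joint pedal above 0.325 rad and contact force between press_pad and lid above 1 N), for 1.5 s.
At the end, for the whole second after the job is handed in: Each mooncake present is in a pocket (within 8 mm, underside within 5 mm of the floor, pattern up within 0.15 rad); the lid is on (within 7 mm, rim within 5 mm of the bed, level within 0.05 rad) and still; swing arm over 1.4 rad; pedal under 0.04 rad (all of step 1 and all of step 2 and value of joint press_arm above 1.4 rad and value of joint pedal below 0.04 rad and linear speed of lid below 0.02 m/s); the robot touches nothing.
It fails at once if a bystander is shoved more than 5 cm or knocked over (distance of any of bowl, brush, jar, mould, timer, cup from where it was at the start of the episode above 0.05 m or angle between any of bowl, jar, mould, timer, cup's own z axis and vertical above 0.7 rad).
Of cake0, cake1, cake2, cake3 only 2 to 4 are there at a start; the rules pass over those that are not, and their reading is None.
At some moment in a run one of cake0, cake1, cake2, cake3, lid may be knocked a few centimetres aside while the robot is not near it.
Once in a run the grip may slacken for a moment while it holds something.
It also fails if it takes over 208 s, if anything falls off the work surface, if the arm or the gripper's body presses on something with over 40 N, if the wrist force passes 120 N, or if a joint passes its speed limit or range.

## Robot

A 6-joint arm with a two-finger parallel gripper is mounted at the origin on the work surface. World frame = base frame: x ahead of the robot, y to its left, z up, the work surface at z = 0. Lengths are in m, angles in rad, forces in N, time in s.
With the tool pointing down it reaches from about 0.225 to 0.875 m from the base axis. Payload 3.4 kg.
Tool frame: the origin (TCP) lies where the fingers leave the gripper's body, on its centre line; the fingertips stand 73 mm ahead of it and the grasp point (between the pads) lies 54 mm ahead of it; z points along the fingers, y is the line along which they close (so a half turn about z gives the same grasp; the last joint's range is limited). The gripper opens to 85 mm and grips with 20 to 120 N. Pads are 22 mm wide; open, the fingers measure 114 mm over their backs; the gripper's body (76 mm by 85 mm) begins 54 mm behind the grasp point. The pads swing forward as they close: fully open they stand 13 mm farther back than shut.
Start: joints at [-1.33, 0.276, 1.505, -0, 1.361, -0.121], TCP at [0.204, -0.538, 0.304] pointing down, gripper open.
Joint ranges: [-2.89, 2.89], [-0.75, 2.08], [0.22, 2.7], [-1.18, 4.32], [0.11, 2.71], [-2.7, 2.7]. Speed limits (rad/s): [2.57, 2.57, 3.14, 3.14, 3.14, 3.14].

## Interface

Orientations are given as a unit quaternion [x, y, z, w].
In Python, from plant import r gives the robot as it stands. The module is installed in compiled form; this text tells all that it offers. Calls block until the motion is done:
- r.move_pose(position, orientation): joint-space move of the TCP to a pose.
- r.move_l(position, vel=0.15, orientation=None): straight line of the TCP; orientation=None keeps the orientation; vel is the mean speed in m/s.
- r.set_joints(angles): joint-space move.
- r.open_gripper() and r.gripper_close(): open the fingers fully, or close them until they stop; the grip force is fixed at half the most.
- r.dwell(seconds).
- r.solve_ik(position, orientation): joint angles nearest the present ones, or None.
- r.sense(): the state.
- r.camera(name): name is "scene" or "top"; returns a dict with "image" (400x640x3 uint8, blue, green, red), "K" (3x3 intrinsics, pixels), "position" and "rotation" of the camera in the world. Camera axes: x right, y down, z forward; pixel columns grow to the right and rows downward; lengths in m; the calibration is good to about 2 mm. A picture is of the moment at which its call begins. There is no depth.
A pose or a line that the arm cannot do raises r.MotionError and nothing moves.
- r.close_job(): hands the job in; it is judged then, once.
The state is a dict: "clock": time; "qpos": joint angles; "qd": joint speeds; "effort": joint torques, N m; "tcp_pos": TCP position; "eef_rot": TCP orientation; "force": force on the tool from outside, world axes, zero at the start; "moment": the same for the moment, N m; "opening": opening from 0.0 (shut) to 1.0 (fully open); "gripper_force": force on a finger pad.
Only numpy, scipy, OpenCV 4.12 (cv2) and the standard library are available. Lean on these libraries where they do the work, as an engineer would, in place of code of your own. Each camera call takes 0.05 s, during which the arm holds its last target. There are 200 camera calls.

## Working session

There is one attempt and no reset: what is moved stays moved. The work goes in short steps, each a Python script; the robot and the scene stay as the last script left them, time stands still between calls to the robot, and variables do not carry over. Pictures are saved under pics/ and viewed, at most 14 in all, crops included, and the job is handed in when it is done.

```bash
mkdir -p pics; ls; python3 - <<'E'
from plant import r
import cv2,numpy as np
for n in("scene","top"):
    c=r.camera(n);cv2.imwrite(f"pics/{n}0.png",c["image"]);print(n,c["K"],c["position"],c["rotation"])
s=r.sense();print(s["clock"],s["eef_rot"],s["tcp_pos"],s["opening"])
E
```

```text
pics
scene [[406.02816689   0.         318.26677587]
 [  0.         406.02816689 198.38488045]
 [  0.           0.           1.        ]] [1.42020379 0.55344917 0.96575857] [ 0.44073627  0.7814759  -0.38535308 -0.21575439]
top [[363.13447845   0.         318.2670066 ]
 [  0.         363.13447845 209.67718335]
 [  0.           0.           1.        ]] [ 0.35317415 -0.00279472  1.25959673] [-0.69978525  0.70841147 -0.05503636  0.07365324]
0.1 [ 9.83686595e-01  1.79888764e-01 -5.46567344e-05 -8.44354573e-04] [ 0.20341354 -0.5374436   0.3031071 ] 0.9997370722081973
```

View pics/top0.png

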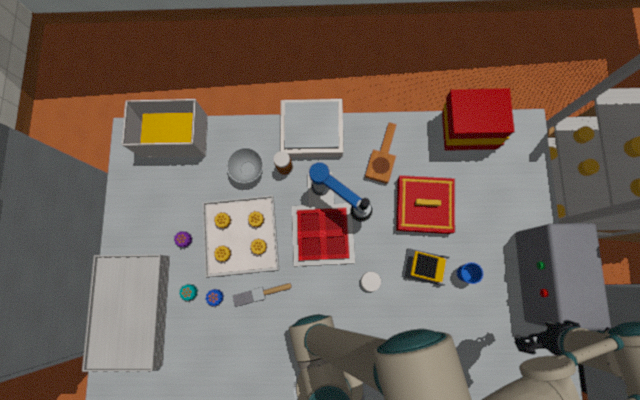

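View pics/scene0.png

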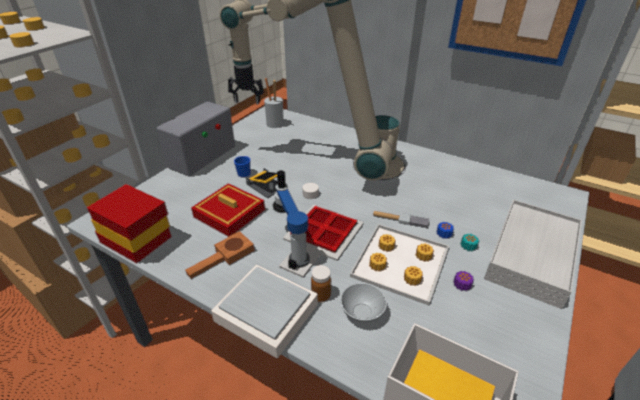

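The top view has +x up and +y left. The four cakes are at about (222,219), (256,219), (222,254) and (258,246). The tray is at (323,234), the lid at (427,205), the pedal at (428,267) and the press knob at (362,209). I'll segment these next.

```bash
cat > h.py <<'E'
import cv2,numpy as np
from scipy.spatial.transform import Rotation as R
from plant import r
def ray(c,uv):
    M=R.from_quat(c["rotation"]).as_matrix() if np.shape(c["rotation"])==(4,) else np.array(c["rotation"])
    uv=np.atleast_2d(uv).astype(float)
    return np.array(c["position"]),(M@np.linalg.inv(c["K"])@np.c_[uv,np.ones(len(uv))].T).T
def onto(c,uv,z):
    p,d=ray(c,uv); return p+d*((z-p[2])/d[:,2])[:,None]
def proj(c,P):
    M=R.from_quat(c["rotation"]).as_matrix() if np.shape(c["rotation"])==(4,) else np.array(c["rotation"])
    q=(np.atleast_2d(P)-c["position"])@M@np.array(c["K"]).T
    return q[:,:2]/q[:,2:]
def blobs(m,amin,amax=1e9):
    n,l,st,ce=cv2.connectedComponentsWithStats(m.astype(np.uint8))
    return [(l==i,st[i],ce[i]) for i in range(1,n) if amin<=st[i][4]<=amax]
def hsv(c): return cv2.cvtColor(c["image"],cv2.COLOR_BGR2HSV)
def rng(h,lo,hi): return cv2.inRange(h,np.array(lo),np.array(hi))>0
E
python3 - <<'E'
from h import *
c=r.camera("top");h=hsv(c);s=r.camera("scene")
print("axis dir",ray(c,[318,210])[1])
print("gold");
for m,st,ce in blobs(rng(h,(10,110,90),(32,255,255)),40):
    print(st,ce.round(1),onto(c,ce,.035)[0].round(4))
print("red")
for m,st,ce in blobs(rng(h,(0,150,60),(8,255,255))|rng(h,(172,150,60),(180,255,255)),100):
    print(st,ce.round(1),onto(c,ce,.02)[0].round(4))
im=c["image"]
cv2.imwrite("pics/a.png",cv2.resize(im[180:290,195:365],None,fx=4.7,fy=4.7,interpolation=cv2.INTER_CUBIC))
cv2.imwrite("pics/b.png",cv2.resize(im[165:295,340:500],None,fx=4.6,fy=4.6,interpolation=cv2.INTER_CUBIC))
E
```

```text
axis dir [[ 0.18051385  0.02585403 -0.98323326]]
gold
[632   7   8  40 182] [636.7  21.4] [ 1.2685 -1.1548  0.035 ]
[   28    58   581   115 18124] [314.1  98.7] [0.9895 0.0398 0.035 ]
[569 101  26  16 123] [583.  109.1] [ 0.9273 -0.9121  0.035 ]
[ 140  112   53   32 1531] [166.3 127.4] [0.8906 0.5765 0.035 ]
[366 123  30  59 850] [382.  158.2] [ 0.7594 -0.1968  0.035 ]
[578 127  16  14 167] [585.9 133.2] [ 0.8368 -0.9095  0.035 ]
[631 137   9  17 113] [635.9 144.4] [ 0.7926 -1.0732  0.035 ]
[550 147   8  12  69] [553.  152.6] [ 0.7683 -0.7878  0.035 ]
[583 159  16  15 189] [590.9 165.8] [ 0.7185 -0.9098  0.035 ]
[401 178  52  51 566] [426.6 203.5] [ 0.5952 -0.3415  0.035 ]
[415 198  27   8 157] [428.1 201.7] [ 0.6014 -0.3469  0.035 ]
[557 204   9  14  87] [560.6 210.5] [ 0.5641 -0.7875  0.035 ]
[248 211  16  16 187] [255.5 218.9] [0.55   0.2443 0.035 ]
[214 213  17  15 187] [221.9 219.9] [0.5483 0.3603 0.035 ]
[251 239  15  16 190] [258.1 246.5] [0.4555 0.2334 0.035 ]
[215 246  16  16 201] [222.1 253.3] [0.4339 0.355  0.035 ]
[411 251  35  31 409] [430.1 267.2] [ 0.3803 -0.3394  0.035 ]
[603 257  28  28 584] [617.  272.1] [ 0.3582 -0.9415  0.035 ]
[264 284  27  10 110] [277.3 288.8] [0.3151 0.1667 0.035 ]
[ 56 375  32  25 302] [ 75.5 392. ] [-0.0014  0.8101  0.035 ]
red
[ 446   88   68   51 2990] [480.6 112.1] [ 0.9311 -0.5601  0.02  ]
[445 144  54   6 161] [470.1 146.9] [ 0.8002 -0.5114  0.02  ]
[397 176  57  58 677] [420.3 208.7] [ 0.58   -0.3229  0.02  ]
[ 405  182   44   44 1641] [426.6 203.5] [ 0.5979 -0.3458  0.02  ]
[ 297  208   52   53 2331] [321.6 234.8] [0.4942 0.0183 0.02  ]
```

View pics/a.png

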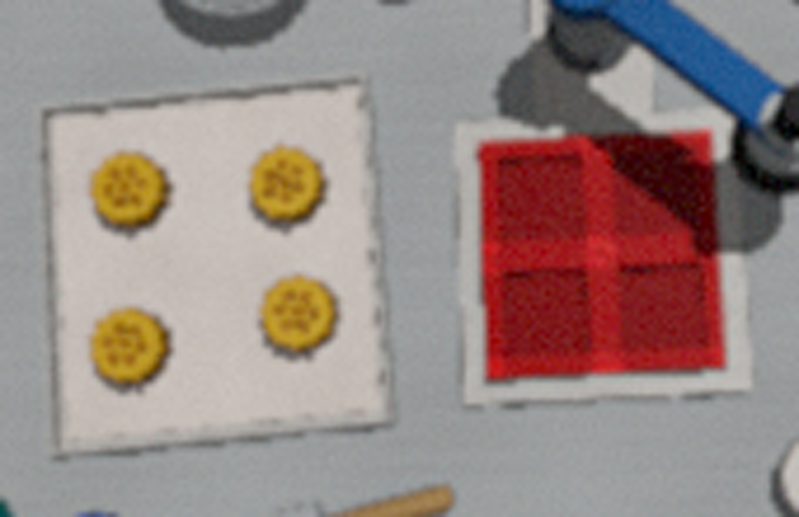

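View pics/b.png

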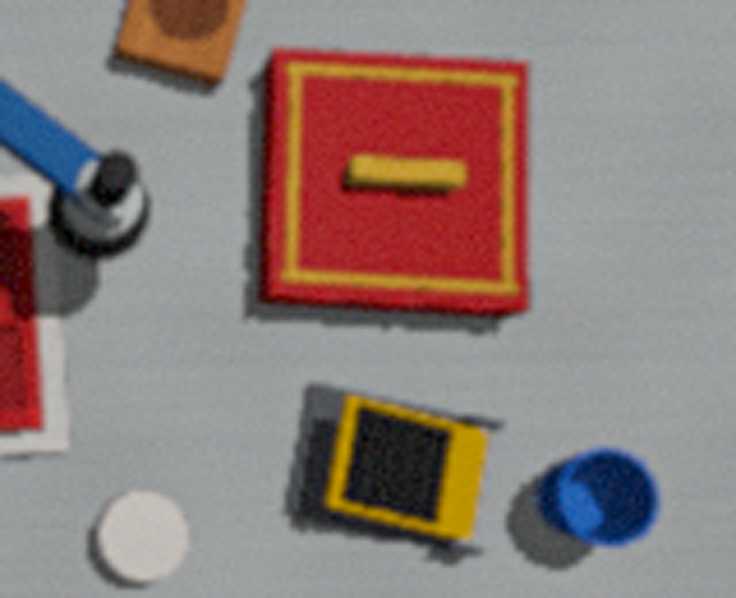

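The crops show all four cakes pattern up. The press head is over the upper right corner of the tray. The lid is gold-framed with its bar lying horizontally, and the pedal's free end is on the left. Next I'll get metric measurements with size checks.

```bash
cat >> h.py <<'E'
RED=lambda h: rng(h,(0,140,40),(8,255,255))|rng(h,(170,140,40),(180,255,255))
GOLD=lambda h: rng(h,(10,110,90),(32,255,255))
def rect(c,m,z):
    """min-area rectangle (centre, sizes, yaw) of a mask on plane z"""
    k=max(cv2.findContours(m.astype(np.uint8),cv2.RETR_EXTERNAL,cv2.CHAIN_APPROX_NONE)[0],key=cv2.contourArea)[:,0]
    (ce,sz,a)=cv2.minAreaRect((onto(c,k,z)[:,:2]*1000).astype(np.float32))
    a=(a+45)%90-45
    return np.array(ce)/1000,np.array(sz),np.radians(a)
def cakes(c):
    h=hsv(c);out=[]
    for m,st,ce in blobs(GOLD(h),110,320):
        p=onto(c,ce,.03)[0]
        if .9<st[2]/st[3]<1.12 and .3<p[0]<.68 and .15<p[1]<.45 or (abs(p[1])<.15 and .35<p[0]<.62 and m.sum()>110): out.append((p,st[2:4]))
    return out
def lid(c):
    h=hsv(c)
    g=[b for b in blobs(GOLD(h),350) if 40<b[1][2]<75 and 40<b[1][3]<75 and b[1][4]<900]
    return [rect(c,b[0],.048) for b in g]
E
python3 - <<'E'
from h import *
c=r.camera("top");s=r.camera("scene");h=hsv(c);hs=hsv(s)
for p,w in cakes(c): print("cake",p.round(4),w)
# scene view: cakes
for m,st,ce in blobs(GOLD(hs),60,500):
    q=onto(s,ce,.022)[0]
    if .3<q[0]<.7 and abs(q[1])<.5: print("scene gold",st[2:],q.round(4))
for m,st,ce in blobs(RED(h),1500,2700): 
    print("red rect",st[:4],rect(c,m,.026),rect(c,m,.048))
w=cv2.inRange(h,np.array((0,0,150)),np.array((180,45,255)))
print("lid",lid(c))
bar=[b for b in blobs(GOLD(h),100,220) if 410<b[2][0]<445 and 190<b[2][1]<215]
print("bar",[rect(c,b[0],.0665) for b in bar])
for m,st,ce in blobs(rng(h,(100,130,60),(118,255,255)),300): print("blue",st,ce.round(1))
k=rng(h,(0,0,0),(180,255,45))
for m,st,ce in blobs(k,40):
    if 340<ce[0]<460 and 180<ce[1]<290: print("black",st,ce.round(1),onto(c,ce,.06)[0].round(4))
ped=[b for b in blobs(GOLD(h),300,600) if 250<b[2][1]<290][0][0]
for z in(.045,.06): print("pedal",rect(c,ped,z),onto(c,[[411,267]],z))
E
```

```text
cake [0.5508 0.2452 0.03  ] [16 16]
cake [0.456  0.2345 0.03  ] [15 16]
cake [0.4342 0.3565 0.03  ] [17 16]
scene gold [ 29  13 134] [ 0.3715 -0.3554  0.022 ]
scene gold [ 64  39 447] [ 0.5748 -0.3633  0.022 ]
scene gold [24  7 73] [0.3317 0.1753 0.022 ]
scene gold [ 16  16 209] [0.4606 0.2359 0.022 ]
scene gold [ 17  17 228] [0.4387 0.359  0.022 ]
scene gold [ 16  18 234] [0.5551 0.2463 0.022 ]
scene gold [ 17  19 265] [0.5528 0.3632 0.022 ]
red rect [405 182  44  44] (array([ 0.59872498, -0.34342587]), array([146.97013855, 147.55209351]), np.float64(-0.07378540800368087)) (array([ 0.59434576, -0.33735101]), array([144.34910583, 144.92074585]), np.float64(-0.07378514168757186))
red rect [297 208  52  53] (array([0.49792792, 0.01562833]), array([172.50967407, 168.91638184]), np.float64(0.037914017957507415)) (array([0.49534641, 0.01529977]), array([169.43313599, 165.90391541]), np.float64(0.03791394721729096))
lid [(array([ 0.59423596, -0.33825177]), array([169.27568054, 166.93551636]), np.float64(-0.07513336698942448))]
bar [(array([ 0.59503204, -0.337802  ]), array([85.74775696, 20.87831116]), np.float64(-0.08379822791210628))]
blue [310 163  51  45 716] [331.9 182.8]
blue [457 263  26  20 405] [469.8 272.8]
black [359 199   8  11  40] [362.6 205.3] [ 0.5873 -0.1213  0.06  ]
black [351 207  20  14  86] [357.6 215.6] [ 0.5524 -0.1034  0.06  ]
black [415 254  22  24 358] [425.6 265.7] [ 0.3848 -0.3184  0.06  ]
black [405 257  11  23  89] [409.1 268.7] [ 0.3758 -0.2646  0.06  ]
pedal (array([ 0.38323874, -0.32988153]), array([105.10910034,  82.59724426]), np.float64(-0.2504990626617252)) [[ 0.38138649 -0.27448376  0.045     ]]
pedal (array([ 0.38286746, -0.32584207]), array([103.81101227,  81.57718658]), np.float64(-0.2504987963456162)) [[ 0.38103808 -0.27112846  0.06      ]]
```

The sizes check out: tray about 172, lid frame about 168, bar 86x21. The knob gets a check below. The head overhangs a pocket, so I'll find the fingertip length first, then swing the head clear.

```bash
cat >> h.py <<'E'
def down(axis):
    """tool down, fingers closing along world angle axis; of the two half turns the one with least wrist travel is chosen by best()"""
    return (R.from_euler('z',axis+np.pi/2)*R.from_euler('x',np.pi)).as_quat()
def best(p,axis):
    q0=np.array(r.sense()["qpos"]);o=[]
    for k in(-1,0,1):
        q=down(axis+k*np.pi);j=r.solve_ik(list(p),list(q))
        if j is not None:o.append((abs(np.array(j)-q0).max(),abs(j[5]),tuple(q)))
    if not o: raise RuntimeError("no ik %s"%(p,))
    return list(min(o)[2])
def go(x,y,z,axis): q=best((x,y,z),axis); r.move_pose([x,y,z],q); return q
def lin(x,y,z,v=.15,q=None): r.move_l([x,y,z],vel=v,orientation=q)
def F(): return np.array(r.sense()["force"])
E
python3 - <<'E'
from h import *
c=r.camera("top");
P=onto(c,[[362.6,205.3]],.235)[0];H=onto(c,[[319,172]],.192)[0]
print("knob",P,"hub",H,np.hypot(*(P-H)[:2]))
go(.3,.03,.25,np.pi/2); lin(.3,.03,.09)
print(r.sense()["clock"],r.sense()["tcp_pos"],F())
z=.082
while z>.05:
    lin(.3,.03,z,.05); f=F()[2]
    if f>4: break
    z-=.002
print("touch",z,f,r.sense()["tcp_pos"],r.sense()["clock"])
lin(.3,.03,.35,.3)
print(r.sense()["clock"])
E
```

```text
knob [ 0.55309099 -0.10387757  0.235     ] hub [0.66690179 0.0210949  0.192     ] 0.16902962911716027
3.6417 [0.30049372 0.02985128 0.09031636] [ 0.07055212 -0.29344851 -0.57156572]
touch 0.05799999999999998 33.638991487873206 [0.30008927 0.03000407 0.05926944] 6.95
8.075
```

Open fingers are 60 mm long, so 73 mm is the shut length. The knob and hub agree with the box geometry, at a radius of 169 mm. Now I'll swing the head out.

```bash
cat >> h.py <<'E'
def swing(P,yaw,a0,a1,z=.271,rad=.17,fmax=30,n=10):
    """grip knob at arm angle a0 and carry it to a1 round the pivot P"""
    pt=lambda a:(P[0]-rad*np.cos(a+yaw),P[1]-rad*np.sin(a+yaw))
    ax=lambda a:a+yaw+np.pi/2
    # half turn that suits both ends
    q=go(*pt(a0),z+.09,ax(a0)); k=R.from_quat(q)
    lin(*pt(a0),z,.1); r.gripper_close(); print("knob grip",r.sense()["opening"],F().round(1))
    f0=F()
    for a in np.linspace(a0,a1,n+1)[1:]:
        lin(*pt(a),z,.1,list((R.from_euler('z',a-a0)*k).as_quat()))
        f=F()-f0;t=np.array([np.sin(a+yaw),-np.cos(a+yaw)]);ft=f[:2]@t
        if abs(ft)>fmax: print("stop force",a,ft);break
    s=r.sense();p=s["tcp_pos"];print("arm angle",np.arctan2(P[1]-p[1],P[0]-p[0])-yaw,"ft",ft,s["clock"])
    r.open_gripper(); lin(p[0],p[1],z+.09,.2)
E
python3 - <<'E'
from h import *
swing((.6675,.0218),.038,.79,1.58)
go(.35,.33,.35,.8)
for n in("top","scene"):
    c=r.camera(n);cv2.imwrite(f"pics/{n}1.png",c["image"])
c=r.camera("top");h=hsv(c)
for m,st,ce in blobs(RED(h),1500,2700): print("red rect",st[:4],rect(c,m,.026))
print(r.sense()["clock"])
E
```

```text
knob grip 0.3106126568048431 [ 2.3 -3.8  3.2]
arm angle 1.5748935098354724 ft -6.554478607673968 13.625
red rect [405 182  44  44] (array([ 0.59867468, -0.34368289]), array([146.45007324, 147.48979187]), np.float64(-0.07378540800368087))
red rect [297 208  52  53] (array([0.49721033, 0.01594065]), array([171.38032532, 168.11747742]), np.float64(0.03597641430047425))
17.0583
```

View pics/top1.png

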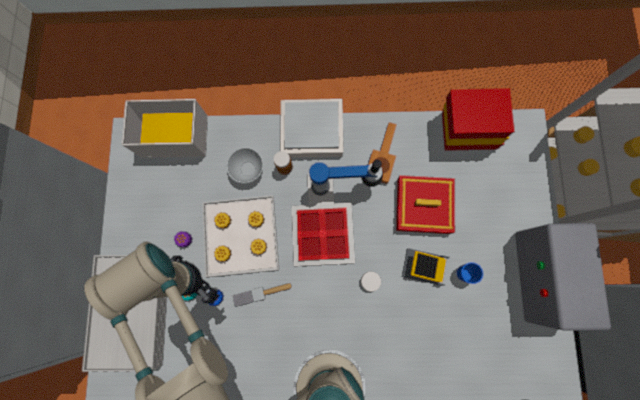

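The arm is at the side stop and the tray is fully visible, centred at (.4975,.0158) with yaw .036. All cakes are still in the pan. I'll pack the first one.

```bash
cat >> h.py <<'E'
SEAT=np.array([.4975,.0158]);YAW=.036
def pocket(i):
    s=np.array([[1,1],[1,-1],[-1,1],[-1,-1]])[i]*.042
    return SEAT+R.from_euler('z',YAW).as_matrix()[:2,:2]@s
def cakes(c):
    o=[]
    for m,st,ce in blobs(GOLD(hsv(c)),110,320):
        p=onto(c,ce,.027)[0]
        if .75<st[2]/st[3]<1.33 and .25<p[0]<.68 and -.1<p[1]<.5:o.append(p[:2])
    return o
def pick(p,D=.083,zb=.005):
    ax=YAW+np.pi/4
    q=go(*p,.16,ax); lin(*p,zb+D,.15); r.gripper_close(); r.open_gripper()
    q2=best((*p,zb+D),ax+np.pi/2)
    lin(*p,zb+D+.035,.2); r.move_pose([*p,zb+D+.035],q2); lin(*p,zb+D,.15); r.gripper_close()
    s=r.sense();print("grip",round(s["opening"],3),round(s["gripper_force"],1))
    lin(*p,.17,.2)
def place(p,D=.083,zb=.015):
    # keep whichever diagonal is nearest the present wrist
    qs=[best((*p,.17),YAW+np.pi/4),best((*p,.17),YAW-np.pi/4)]
    q0=np.array(r.sense()["qpos"])
    q=min(qs,key=lambda q:abs(np.array(r.solve_ik([*p,.17],q))-q0).max())
    r.move_pose([*p,.17],q)
    s=r.sense();print("before down: opening",round(s["opening"],3),F().round(1)); f0=F()
    lin(*p,zb+D+.012,.15)
    for dz in(.009,.006,.003,.001):
        lin(*p,zb+D+dz,.05); f=F()-f0
        if f[2]>12: print("contact at",dz,f.round(1)); break
    r.open_gripper(); lin(*p,.2,.25)
def pack(p,i): pick(p); place(pocket(i))
E
python3 - <<'E'
from h import *
c=r.camera("top");k=cakes(c);print(np.round(k,4))
k=[p for p in k if p[1]>.15]
p=min(k,key=lambda p:p[1]); pack(p,1)
c=r.camera("top");print(np.round(cakes(c),4),pocket(1),r.sense()["clock"])
go(.35,.33,.3,.8)
c=r.camera("top");print(np.round(cakes(c),4),r.sense()["clock"]);cv2.imwrite("pics/t2.png",cv2.resize(c["image"][180:290,195:365],None,fx=4.7,fy=4.7,interpolation=cv2.INTER_CUBIC))
E
```

```text
[[0.5495 0.3624]
 [0.5511 0.2457]
 [0.4562 0.2351]
 [0.4344 0.3575]]
grip 0.631 62.8
before down: opening 0.631 [-0.2  0.  -1.9]
[[0.5513 0.2459]
 [0.5496 0.3624]
 [0.4344 0.3574]] [ 0.54098446 -0.02466111] 26.175
[[ 0.5513  0.2458]
 [ 0.5482 -0.0219]
 [ 0.5496  0.3626]
 [ 0.4345  0.3575]] 27.7583
```

View pics/t2.png

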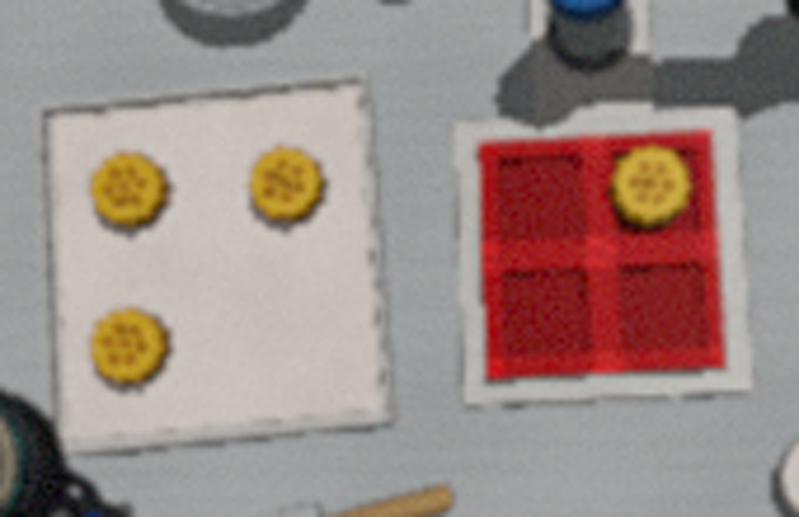

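The cake is in the far right pocket, pattern up and with no contact force on the way down, but it looks about 3 mm off to +y. I'll check its height by triangulation and refine the tray position from the second view.

```bash
cat >> h.py <<'E'
def tri(c,u,s,v):
    (p,d),(q,e)=ray(c,u),ray(s,v);d=d[0]/np.linalg.norm(d[0]);e=e[0]/np.linalg.norm(e[0])
    t=np.linalg.lstsq(np.c_[d,-e],q-p,rcond=None)[0];a,b=p+t[0]*d,q+t[1]*e
    return (a+b)/2,np.linalg.norm(a-b)
def tricakes():
    c,s=r.camera("top"),r.camera("scene");o=[]
    S=[b[2] for b in blobs(GOLD(hsv(s)),100,400)]
    for m,st,ce in blobs(GOLD(hsv(c)),110,320):
        p=onto(c,ce,.027)[0]
        if .75<st[2]/st[3]<1.33 and .25<p[0]<.68 and -.1<p[1]<.5:
            P,g=min((tri(c,ce,s,v) for v in S),key=lambda t:t[1]+abs(t[0][2]-.03))
            o.append((P.round(4),round(g,4),st[2:5]))
    return o
E
python3 - <<'E'
from h import *
for o in tricakes():print(*o)
c,s=r.camera("top"),r.camera("scene")
h=hsv(c);hs=hsv(s)
# dark pocket floors in top view
red=RED(h)
v=h[...,2]; print("v in floors/ribs",[int(v[int(y),int(x)]) for x,y in proj(c,[[*pocket(i),.015] for i in range(4)]+[[*SEAT,.026]])])
for t in (120,130,140,150):
  for m,st,ce in blobs(red&(v<t),150,420):
    if 290<ce[0]<360 and 200<ce[1]<270: print(t,st[2:],onto(c,ce,.015)[0].round(4))
print([pocket(i).round(4) for i in range(4)])
# bed corners (white) in top, z=.012
w=rng(h,(0,0,150),(180,40,255))|red
for m,st,ce in blobs(w,2500,9000):
    if 280<ce[0]<360: print("bed",st,rect(c,m,.012))
i=s["image"];cv2.imwrite("pics/s2.png",cv2.resize(i[195:305,270:440],None,fx=4.7,fy=4.7,interpolation=cv2.INTER_CUBIC))
E
```

```text
[0.5527 0.2464 0.0201] 0.0019 [ 16  16 185]
[ 0.5451 -0.0172  0.0324] 0.0105 [ 17  17 234]
[0.551  0.3637 0.0205] 0.0018 [ 17  15 186]
[0.4353 0.3588 0.0196] 0.0019 [ 17  16 202]
v in floors/ribs [128, 188, 125, 130, 181]
130 [ 18  18 152] [0.5481 0.0667 0.015 ]
130 [ 19  18 199] [0.4596 0.057  0.015 ]
140 [ 19  18 319] [0.5418 0.0599 0.015 ]
140 [ 19  19 336] [0.4572 0.0561 0.015 ]
140 [ 18  18 316] [ 0.4613 -0.0289  0.015 ]
150 [ 20  20 343] [0.5415 0.0592 0.015 ]
150 [ 20  20 349] [ 0.4603 -0.0288  0.015 ]
150 [ 20  19 358] [0.4568 0.0561 0.015 ]
[array([0.538 , 0.0593]), array([ 0.541 , -0.0247]), array([0.454 , 0.0563]), array([ 0.457 , -0.0277])]
```

View pics/s2.png

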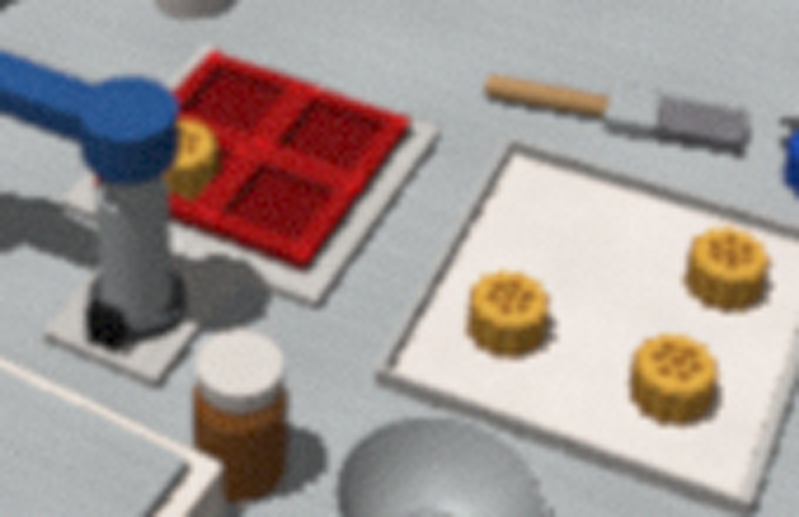

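The second view of that pocket is blocked by the column. The cake seems consistent with the pocket, but the camera may be offset from the robot by a few mm. I'll measure that offset by centring the next cake in the gripper and looking at it again.

```bash
python3 - <<'E'
from h import *
k=[p for p in cakes(r.camera("top")) if p[1]>.15]
p=min(k,key=lambda p:p[1]);D=.083
q=go(*p,.16,YAW+np.pi/4); lin(*p,.088); r.gripper_close(); r.open_gripper()
lin(*p,.123,.2); r.move_pose([*p,.123],best((*p,.088),YAW-np.pi/4)); lin(*p,.088); r.gripper_close();t=r.sense()["tcp_pos"]; r.open_gripper(); lin(*p,.2,.3)
go(.4,-.15,.3,YAW+np.pi/4)
print("commanded",p,t)
c=r.camera("top");print(np.round(cakes(c),4))
for o in tricakes():print(*o)
print(r.sense()["clock"])
E
```

```text
commanded [0.5514088  0.24602866] [0.55232293 0.24632759 0.08948142]
[[ 0.5521  0.2471]
 [ 0.5481 -0.022 ]
 [ 0.5497  0.3625]
 [ 0.4345  0.3573]]
[0.5537 0.2478 0.0199] 0.0013 [ 16  16 189]
[ 0.5449 -0.0172  0.0327] 0.0106 [ 17  17 235]
[0.5508 0.3636 0.0202] 0.0017 [ 17  16 188]
[0.4353 0.3587 0.0195] 0.0018 [ 16  16 201]
35.6583
```

The camera agrees with the robot to within about 1 mm, so the pockets are about 2 mm further in x than I modelled. I'll correct the seat and continue.

```bash
echo 'SEAT=np.array([.4993,.0150])' >> h.py; python3 - <<'E'
from h import *
for i in (0,3):
    k=[p for p in cakes(r.camera("top")) if p[1]>.15]
    p=min(k,key=lambda p:p[1]); print("pick",p,"->",pocket(i)); pack(p,i)
    go(.38,-.16,.3,YAW+np.pi/4)
    print(np.round(cakes(r.camera("top")),4),r.sense()["clock"])
c=r.camera("top");cv2.imwrite("pics/t3.png",cv2.resize(c["image"][180:290,195:365],None,fx=4.7,fy=4.7,interpolation=cv2.INTER_CUBIC))
E
```

```text
pick [0.55200397 0.24690771] -> [0.53976111 0.05848446]
grip 0.634 63.6
before down: opening 0.634 [-0.6  0.7  0.3]
[[ 0.5482 -0.0218]
 [ 0.5496  0.3626]
 [ 0.5437  0.0595]
 [ 0.4344  0.3574]] 46.3083
pick [0.43444167 0.35751997] -> [ 0.45883889 -0.02848446]
grip 0.635 63.5
before down: opening 0.627 [-0.1  0.1 -0.9]
contact at 0.001 [-3.2  0.9 13.5]
[[ 0.5481 -0.022 ]
 [ 0.5496  0.3626]
 [ 0.5435  0.0597]
 [ 0.4616 -0.0286]] 57.9333
```

View pics/t3.png

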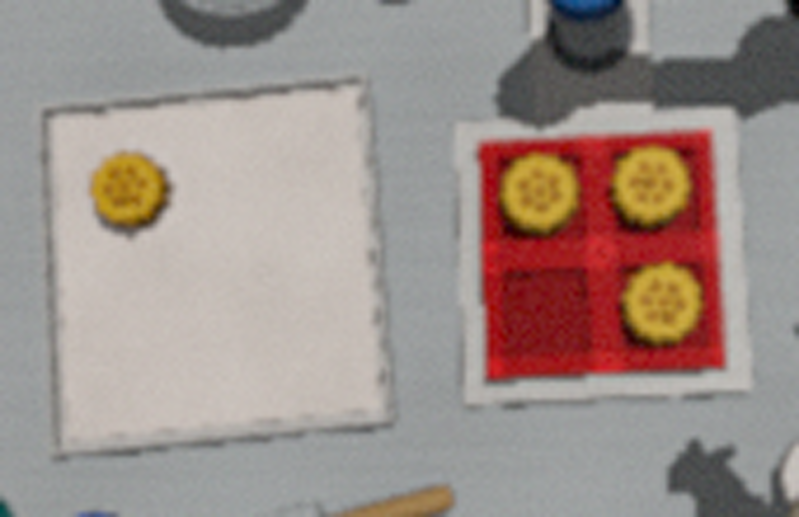

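Three cakes sit pattern up in their pockets, the first within about 3 mm of centre. The near left pocket is free for the last one.

```bash
python3 - <<'E'
from h import *
k=[p for p in cakes(r.camera("top")) if p[1]>.15]
p=k[0]; print("pick",p,"->",pocket(2)); pack(p,2)
go(.3,.2,.3,YAW+np.pi/4)
c=r.camera("top")
print(np.round(cakes(c),4),r.sense()["clock"])
print(lid(c),r.sense()["clock"])
for m,st,ce in blobs(GOLD(hsv(c)),80,220):
    if 395<ce[0]<460 and 175<ce[1]<235: print("bar",rect(c,m,.0665))
cv2.imwrite("pics/t4.png",c["image"][150:310,190:510].repeat(2,0).repeat(2,1))
E
```

```text
pick [0.54952089 0.36245773] -> [0.45581554 0.05546111]
grip 0.632 63.8
before down: opening 0.633 [ 0.   1.1 -0.9]
contact at 0.001 [-4.  -1.6 15.3]
[[ 0.5481 -0.0219]
 [ 0.5436  0.0596]
 [ 0.4587  0.0567]
 [ 0.4617 -0.0288]] 69.4167
[(array([ 0.59418774, -0.33824863]), array([169.27566528, 166.63990784]), np.float64(-0.07512777435113531))] 69.4167
bar (array([ 0.59539691, -0.33782031]), array([85.73744965, 21.02712822]), np.float64(-0.07573124665414727))
```

View pics/t4.png

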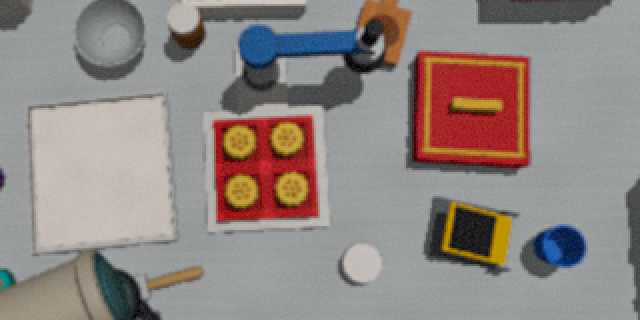

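All four cakes are in pockets, seen at image crop (240,141), (287,137), (241,190) and (291,189), and the lid hasn't moved. I'll place the lid by a route that stays clear of the parked head.

```bash
python3 - <<'E'
from h import *
L=lid(r.camera("top"))[0];p=L[0]-[.0002,.0008];yl=L[2];print(p,yl)
z=.126
q=go(*p,.2,yl); lin(*p,z,.15); r.gripper_close()
s=r.sense();print("grip",s["opening"],s["gripper_force"],F().round(1))
lin(*p,.228,.15); print("lifted",F().round(1),r.sense()["opening"])
q2=list((R.from_euler('z',YAW-yl)*R.from_quat(q)).as_quat())
lin(.45,-.27,.228,.2); lin(.46,-.1,.228,.2,q2); lin(*SEAT,.228,.2)
f0=F();print("over",f0.round(1),r.sense()["opening"])
lin(*SEAT,z+.012+.022,.15)
for dz in(.017,.013,.010,.007,.004,.002,.0005):
    lin(*SEAT,z+.012+dz,.05);f=F()-f0
    print(dz,f.round(1))
    if f[2]>15: break
print(r.sense()["tcp_pos"],r.sense()["clock"])
c=r.camera("scene");cv2.imwrite("pics/s5.png",c["image"][150:310,180:440].repeat(3,0).repeat(3,1))
E
```

```text
[ 0.59416047 -0.33901384] -0.07573470876356436
grip 0.16579442406496392 62.100040912628174 [ 0.1 -0.3  2.1]
lifted [-1.1  0.  -3.6] 0.17046837492720268
over [ 0.9  0.  -3.5] 0.16998295802314142
0.017 [-0.9 -0.6 -0.2]
0.013 [-1.7  0.1  0.1]
0.01 [-0.8  0.1  1. ]
0.007 [-0.6  0.2  1.2]
0.004 [-0.8  0.2  0.4]
0.002 [-1.8 -0.1 -0. ]
0.0005 [-0.3 -0.2  0.7]
[0.49941708 0.0149763  0.13852963] 78.8667
```

View pics/s5.png

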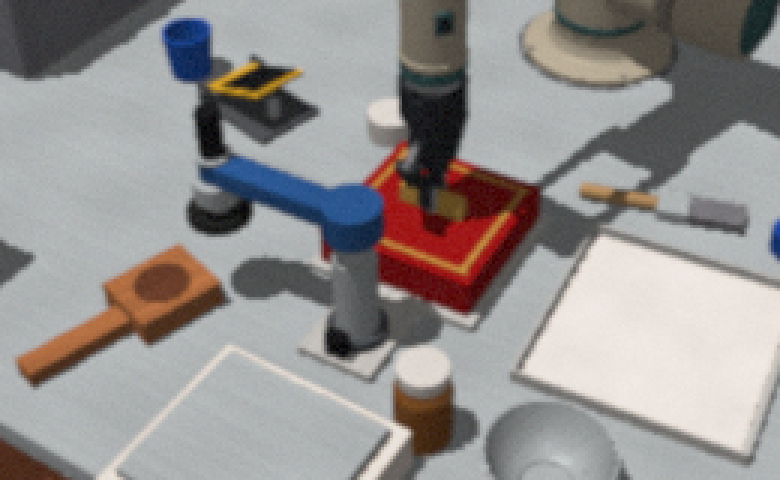

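The lid is flat over the tray with the rim down on the bed. I'll release it, check it from above, and swing the head in.

```bash
python3 - <<'E'
from h import *
r.open_gripper(); lin(*SEAT,.25,.2); go(.42,-.25,.36,YAW)
c=r.camera("top");m=[b[0] for b in blobs(GOLD(hsv(c)),300,900) if 290<b[2][0]<360 and 200<b[2][1]<270]
print("lid",[rect(c,x,.060) for x in m],SEAT)
swing((.668,.0215),.036,1.57,-.015,n=16)
print(F(),r.sense()["clock"])
go(.45,-.25,.36,0)
c=r.camera("top");cv2.imwrite("pics/t6.png",c["image"][150:310,190:510].repeat(2,0).repeat(2,1))
h=hsv(c)
for m,st,ce in blobs(rng(h,(100,130,60),(118,255,255)),300):
    if ce[0]<420: print("arm",rect(c,m,.18))
ped=[b for b in blobs(GOLD(h),300,600) if 250<b[2][1]<290][0]
for z in(.05,.062): print("pedal",rect(c,ped[0],z))
print(r.sense()["clock"])
E
```

```text
lid [(array([0.50025049, 0.01636115]), array([166.59799194, 170.97822571]), np.float64(0.03125197068786288))] [0.4993 0.015 ]
knob grip 0.31252094563638055 [-0.1  0.5  1.1]
arm angle -0.004218608869437333 ft 4.9918206542023515 89.2417
[-0.00839581 -0.43003209 -0.02476656] 90.45
arm (array([0.60708154, 0.02171072]), array([ 55.5642128 , 184.72677612]), np.float64(-0.00562792517360995))
pedal (array([ 0.36512332, -0.92820728]), array([86.03797913, 82.45636749]), np.float64(-0.00928804061776035))
pedal (array([ 0.36500488, -0.91902667]), array([85.18442535, 81.63835907]), np.float64(-0.00928804061776035))
91.55
```

View pics/t6.png

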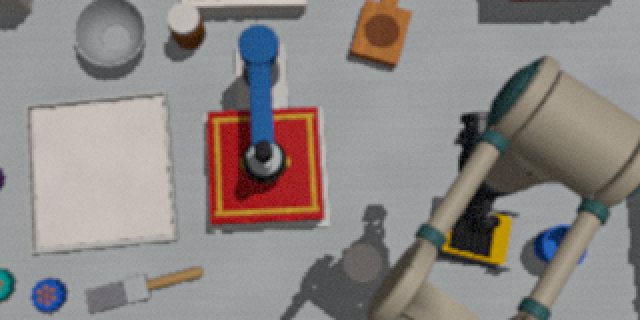

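The head is straight over the box (arm −0.004 rad), and the lid measures within 1.5 mm of the seat. Now the pedal press with shut fingers.

```bash
python3 - <<'E'
from h import *
c=r.camera("top")
e=onto(c,[[414.1,263.3]],.071)[0]; t=onto(c,[[425.6,265.7]],.056)[0]
d=np.array([np.sin(-.25),-np.cos(-.25)]); p=e[:2]+.0255*d
print("free end",e,"tread mid",t,"press",p,"tread-from-end",(t-e)[:2]@d)
r.gripper_close(); go(*p,.20,-.25); lin(*p,.143,.15); f0=F()
z=.139
while z>.098:
    lin(*p,z,.05); f=(F()-f0)[2]; print(round(z,4),round(f,1),end=" | ")
    if f>34: break
    z-=.004 if z>.113 else .0015
s=r.sense();print("\n",s["tcp_pos"],s["clock"])
c=r.camera("scene");cv2.imwrite("pics/s7.png",c["image"][130:260,200:380].repeat(4,0).repeat(4,1))
E
```

```text
free end [ 0.39243871 -0.27923496  0.071     ] tread mid [ 0.38481329 -0.31942983  0.056     ] press [ 0.38612991 -0.30394223] tread-from-end 0.04083187161754566
0.139 0.0 | 0.135 3.2 | 0.131 3.3 | 0.127 5.1 | 0.123 5.6 | 0.119 7.4 | 0.115 7.8 | 0.111 9.8 | 0.1095 9.8 | 0.108 12.8 | 0.1065 13.1 | 0.105 14.0 | 0.1035 17.0 | 0.102 27.2 | 0.1005 38.9 | 
 [ 0.38689019 -0.30247173  0.10459913] 97.4
```

View pics/s7.png

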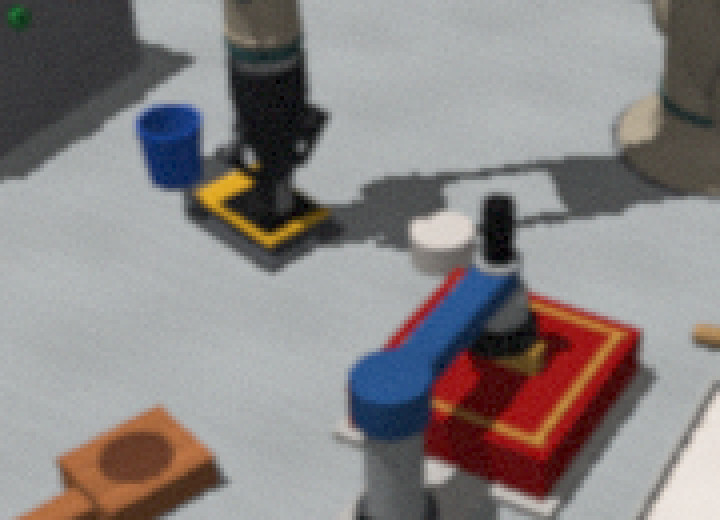

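The pedal is flat on its base, with force rising sharply at the stop, and the pad bears on the grip bar. I'll hold, release, and swing out.

```bash
python3 - <<'E'
from h import *
r.dwell(2.5); s=r.sense();print("held",s["tcp_pos"][2],F().round(1))
p=s["tcp_pos"]; lin(p[0],p[1],.22,.12); r.open_gripper()
go(p[0],p[1],.36,0)
swing((.668,.0215),.036,0.,1.575,n=16)
go(.3,.3,.35,.8)
c=r.camera("top");h=hsv(c);m=[b[0] for b in blobs(GOLD(h),300,900) if 290<b[2][0]<360 and 200<b[2][1]<270]
print("lid",[rect(c,x,.060) for x in m],SEAT)
ped=[b for b in blobs(GOLD(h),300,600) if 250<b[2][1]<290 and b[2][0]<500]
print("pedal",[(b[1],rect(c,b[0],.06)) for b in ped],r.sense()["clock"])
cv2.imwrite("pics/t8.png",c["image"][100:310,140:510].repeat(2,0).repeat(2,1))
E
```

```text
held 0.10462316338153616 [-1.5 11.5 38.7]
knob grip 0.3121417035848096 [-0.6  0.3  3.5]
arm angle 1.5720546378206655 ft 2.398440742358386 110.4583
lid [(array([0.50038794, 0.01663263]), array([166.80142212, 170.98571777]), np.float64(0.034627419178619036))] [0.4993 0.015 ]
pedal [(array([411, 251,  35,  31, 409], dtype=int32), (array([ 0.382905 , -0.3256954]), array([104.70265961,  81.57718658]), np.float64(-0.2504987963456162)))] 113.8167
```

View pics/t8.png

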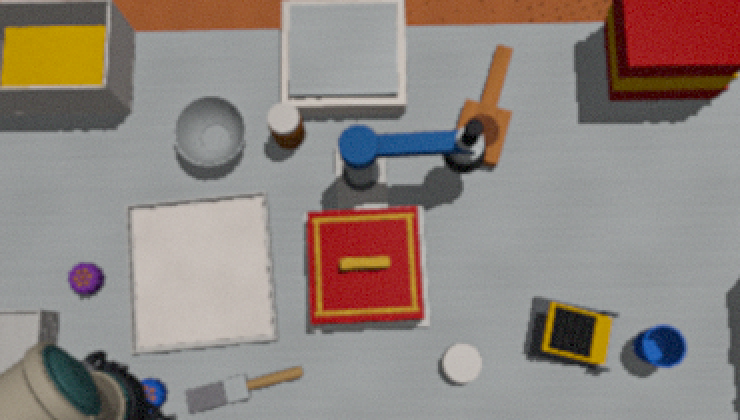

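The lid is on at (366,263), the arm is at its side stop, the pedal has sprung back to its starting outline, and nothing else has moved. Handing in.

```bash
python3 -c "
from plant import r
print(r.close_job())"
```

```text
the job is handed in; nothing more can be done
None
```

The job is handed in: all four mooncakes are packed pattern up with the lid on and pressed for over two seconds, the pedal is back up and the head is at its side stop; the hand-in returned no verdict.

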